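# Turn a button sample plate over and set out its spool

## Task

Set out the button sample for the client: slide the sample plate along its channel until one end sticks out well past the open end of the riser, take it there, turn it over and lay it gently, button side up, centred and square on the raised pad of the presentation stand (the card easel is there to lean it on while you change your grip). Then put the wooden spool fully down on the stand's spindle. Never drop the plate or let it lie on the table top, and leave the other things on the table where they are.

Things in the scene. Friction and masses are not known exactly. Their poses are not given: they have to be found in the camera images.
- riser: Fixed plywood desk riser, 120 mm (x) by 200 mm (y). Origin at the table under its centre, z up. Deck top 70 mm above the table, deck 10 mm thick; free space below the +y end (the nearest leg panel is 66 mm back). Two rails on the deck, 7 mm high, 8 mm wide, inner faces 64 mm apart, centred, make a channel along y, open at both ends.
- riser_edge (a point): Middle of the riser's +y edge, on the deck's top surface (70 mm above the table): the open end the plate must stick out of. Axes as the riser's.
- plate: Loose grey plate 60 (x) by 130 (y) by 5 mm, about 60 g, flat button inlays on one face, plain back. Origin at its middle, z out of the plain back: up at the start, down at the end. Starts in the riser's channel, below the rails' tops, its sides out of reach, one end 15 to 35 mm inside the riser's +y edge, 35 to 55 mm of free channel behind. Either end may lie either way.
- easel: Fixed wooden card easel facing its own +y. Origin at the table under its base, z up. Ledge 30 mm up, 70 mm wide (x), with a groove (y from -5 to +12 mm) between a lip 8 mm high and a backrest 40 mm wide (x), 80 mm long, leaning to -y by 12 degrees from vertical. The plate can stand on a short end in the groove and lean on the backrest, its upper 50 mm free.
- easel_ledge (a point): Middle of the groove's floor in the easel's ledge, 30 mm above the table; axes as the easel's.
- stand: Fixed dark wooden stand. Origin at the table under its pad's middle, z up. Base 100 mm (x) by 220 mm (y from -85 to +135 mm), 12 mm thick. Pad: block 44 mm (x) by 90 mm (y), top 52 mm above the table; the plate, laid centred with its length along y, overhangs it by 8 mm at the sides and 20 mm at the ends.
- pad (a point): Middle of the pad's top surface, 52 mm above the table; axes as the stand's.
- spindle (a point): Foot of the stand's upright steel spindle, on the base's upper surface (12 mm above the table), 110 mm from the pad's middle along the stand's +y. Spindle 8 mm in diameter, its tip 82 mm above this point.
- spool: Loose upright wooden spool, 50 mm high, about 50 g; two flanges 42 mm in diameter and 6 mm thick at its ends, core 34 mm in diameter, through bore 13 mm. Origin at the centre of its underside, z up along the bore.
- eraser: Loose white eraser, 22 x 50 x 14 mm; leave alone. Origin under its middle.
- marker: Loose black marker pen lying down, 14 mm thick, 130 mm long; leave alone. Origin under its middle, length along its x.
- tape: Loose roll of clear tape lying flat, 64 mm in diameter, 22 mm high; leave alone. Origin under its middle.
- cup: Loose white cup, 76 mm in diameter, 85 mm high; leave alone. Origin under its middle.
Mind the look-alikes: they are no part of the job. Of the things like the plate, leave any that is purple; of the rest the smaller one is meant.

How it is judged:
On the way, in this order (a step that is already met when the one before it is completed fails the run):
1. the plate, still lying flat on the riser, sticks out at least 30 mm past its open end (y of plate in the frame of riser above 0.065 m and z of plate in the frame of riser between 0.07 and 0.076 m and angle between plate's own z axis and vertical below 0.06 rad), for 0.2 s.
2. the plate lies button side up on the stand's pad, let go (distance between plate and pad below 0.015 m and angle between plate's own z axis and vertical above 3.06 rad and angle between the y axis of plate and the y axis of stand, either way round below 0.2 rad and contact force between the fingers and plate below 0.05 N), for 0.2 s.
At the end, for the whole second after the job is handed in: The plate lies at rest, button side up, on the stand's pad: its middle within 15 mm of the middle of the pad's top, its length within 0.2 rad of the stand's y; the spool stands upright and at rest on the spindle, its underside within 6 mm of the spindle's foot (distance between plate and pad below 0.015 m and angle between plate's own z axis and vertical above 3.06 rad and angle between the y axis of plate and the y axis of stand, either way round below 0.2 rad and linear speed of each of plate, spool below 0.02 m/s and distance between spool and spindle below 0.006 m and angle between spool's own z axis and vertical below 0.08 rad); the robot touches nothing.
It fails at once if the plate gets down to the table top (height (world z) of plate below 0.03 m).
It fails at once if the plate is dropped: it falls freely (faster than 0.6 m/s with no finger touching it) (linear speed of plate above 0.6 m/s and contact force between the fingers and plate below 0.02 N).
It fails at once if the eraser, marker, tape or cup is moved more than 30 mm (distance of any of eraser, marker, tape, cup from where it was at the start of the episode above 0.03 m).
It also fails if it takes over 72 s, if anything falls off the work surface, if the arm or the gripper's body presses on something with over 40 N, if the wrist force passes 120 N, or if a joint passes its speed limit or range.

## Robot

A 6-joint arm with a two-finger parallel gripper is mounted at the origin on the work surface. World frame = base frame: x ahead of the robot, y to its left, z up, the work surface at z = 0. Lengths are in m, angles in rad, forces in N, time in s.
With the tool pointing down it reaches from about 0.325 to 0.85 m from the base axis. Payload 4.4 kg.
Tool frame: the origin (TCP) lies between the finger pads; the fingertips stand 11 mm ahead of it and the grasp point (between the pads) lies 8 mm behind it; z points along the fingers, y is the line along which they close (so a half turn about z gives the same grasp; the last joint's range is limited). The gripper opens to 94 mm and grips with 3 to 60 N. Pads are 16 mm wide; open, the fingers measure 119 mm over their backs; the gripper's body (75 mm by 177 mm) begins 78 mm behind the grasp point.
Start: joints at [-1.355, 0.207, 1.542, -0, 1.393, -0.15], TCP at [0.206, -0.537, 0.216] pointing down, gripper open.
Joint ranges: [-2.73, 2.73], [-0.86, 2.22], [0.23, 2.46], [-1.11, 4.25], [0.08, 2.63], [-2.82, 2.82]. Speed limits (rad/s): [2.79, 2.79, 3.14, 3.14, 3.14, 3.14].

## Interface

Orientations are given as a rotation vector (axis times angle).
In Python, from station import arm gives the robot as it stands.
- The arm moves only by the tool jog_arm, never from a script. Its argument "plan" is a list that holds one entry, the list of rows, each a list of 5 numbers: the opening, from 0 (shut) to 1 (fully open), then the shift along the tool's x, y, z in cm, then the turn about the tool's z in rad. In form: [[[fingers, x, y, z, roll], ...]]. A call has 1 to 10 rows; each row shifts and turns the commanded pose from where the row before left it, along the tool's axes as they then stand; what a row does not reach is not made up. A row lasts 1/10 s, in which the tool goes at most 50 mm and 8.59 degrees, less where a joint would pass 70% of its speed; a pose out of reach is approached as far as the arm can. A call with a gripper value outside its range is refused whole. The fingers move at their own pace and stop on an object; the grip force is fixed at half the most. Time passes only in rows, so rows that do not move let the fingers close. It gives the time, the measured TCP pose, the force, the opening and the grip force at its end, in the units of the state.
- arm.get_state(): the state, without advancing time (a new reading comes with each control period).
- arm.grab_frame(name): name is "side" or "top"; returns the picture (400x640x3 uint8, red, green, blue); there is no depth.
- arm.camera_model(name): a dict with "fx", "fy", "cx", "cy" (pixels), "position" and "orientation" of the camera in the world. Camera axes: x right, y down, z forward; pixel columns grow to the right and rows downward; lengths in m; the calibration is good to about 2 mm. A picture is of the moment at which its call begins. camera_model takes no time and is no camera call.
- arm.sign_off(): hands the job in; it is judged then, once.
The state is a dict: "clock": time; "joint_pos": joint angles; "qvel": joint speeds; "joint_efforts": joint torques, N m; "tcp_pos": TCP position; "tcp_rot": TCP orientation; "force": force on the tool from outside, world axes, zero at the start; "moment": the same for the moment, N m; "gripper_width": opening from 0.0 (shut) to 1.0 (fully open); "grasp_force": force on a finger pad.
Only numpy, scipy, OpenCV 4.12 (cv2) and the standard library are available. Lean on these libraries where they do the work, as an engineer would, in place of code of your own. Each camera call takes 0.05 s, during which the arm holds its last target. There are 200 camera calls.

## Working session

There is one attempt and no reset: what is moved stays moved. The work goes in short steps, Python scripts to look and compute and a tool call to move; the robot and the scene stay as the last step left them, time stands still between calls to the robot, and variables do not carry over. Pictures are saved under pics/ and viewed, at most 10 in all, crops included, and the job is handed in when it is done.

Besides the shell and the picture viewer there is one more tool, called after "Request:" in YAML: its name, and indented under it one key for each argument. jog_arm: Moves the arm, as the interface text tells. Its arguments: {"type":"object","properties":{"plan":{"type":"array"}},"required":["plan"]}

```bash
ls; mkdir -p pics; python3 - <<'E'
from station import arm
import cv2
for n in("top","side"):
    cv2.imwrite(f"pics/{n}0.png",arm.grab_frame(n)[:,:,::-1]); print(n,arm.camera_model(n))
print(arm.get_state())
E
```

```text
pics
top {'fx': 461.64130399773563, 'fy': 461.64130399773563, 'cx': 321.2192943441206, 'cy': 199.6155223049093, 'position': array([ 0.27908549, -0.00698212,  1.38183837]), 'orientation': array([-2.13909715,  2.14221224, -0.17396203])}
side {'fx': 494.3444023158111, 'fy': 494.3444023158111, 'cx': 319.1047383364535, 'cy': 200.4537799513144, 'position': array([0.25864391, 1.04949655, 1.13744314]), 'orientation': array([-0.28621517,  2.80524408, -1.15311009])}
{'clock': 0.1, 'joint_pos': array([-1.35452777e+00,  2.07358512e-01,  1.54281168e+00, -1.98950628e-05,
        1.39346086e+00, -1.50498356e-01]), 'qvel': array([ 0.00023315, -0.00133978, -0.00537518,  0.00037617,  0.00255894,
       -0.00054322]), 'joint_efforts': array([-1.62812044e-04, -3.71859956e+01, -2.82293862e+01,  6.99685514e-02,
        3.11123324e-02, -5.65207904e-05]), 'tcp_pos': array([ 0.20602675, -0.53607181,  0.21539313]), 'tcp_rot': array([-3.08691193e+00, -5.72526514e-01,  1.35926797e-04]), 'force': array([-0.14520995, -0.58745957, -0.43322758]), 'moment': array([-0.01897411,  0.01863361, -0.03910247]), 'grasp_force': 0.0, 'gripper_width': 1.0016213602818902}
```

View pics/top0.png

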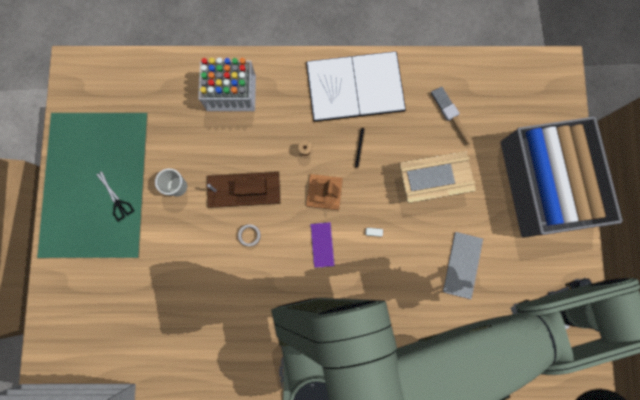

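View pics/side0.png

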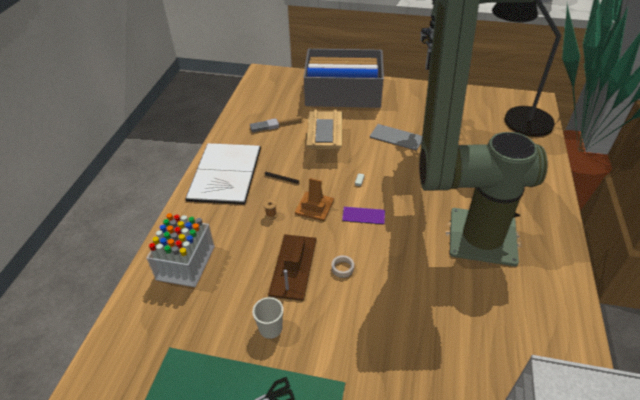

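Candidates for the plate are grey on the riser (top 430,178), a larger grey one on the table (463,265), and a purple one (322,245). I choose the grey one in the riser's channel and will check it in a close crop.

```bash
cat > h.py <<'E'
import numpy as np, cv2
from scipy.spatial.transform import Rotation as R
from station import arm
def px2w(n,u,v,z):
    c=arm.camera_model(n); M=R.from_rotvec(c["orientation"]).as_matrix()
    d=M@np.array([(u-c["cx"])/c["fx"],(v-c["cy"])/c["fy"],1]); p=c["position"]
    return p+d*(z-p[2])/d[2]
def w2px(n,P):
    c=arm.camera_model(n); M=R.from_rotvec(c["orientation"]).as_matrix()
    q=M.T@(np.asarray(P)-c["position"]); return np.array([c["fx"]*q[0]/q[2]+c["cx"],c["fy"]*q[1]/q[2]+c["cy"]])
def tile(img,u,v,w=80,h=60,s=5):
    c=cv2.resize(img[v:v+h,u:u+w],None,fx=s,fy=s,interpolation=cv2.INTER_CUBIC)
    for i in range(0,w,10):
        cv2.line(c,(i*s,0),(i*s,6),(0,0,255),1); cv2.putText(c,str(u+i),(i*s,16),0,.35,(0,0,255),1)
    for j in range(10,h,10):
        cv2.line(c,(0,j*s),(6,j*s),(0,0,255),1); cv2.putText(c,str(v+j),(8,j*s+4),0,.35,(0,0,255),1)
    return c
def mosaic(a,b,c,d,f): cv2.imwrite(f,np.vstack([np.hstack([a,b]),np.hstack([c,d])]))
E
python3 - <<'E'
from h import *
t=cv2.imread("pics/top0.png"); s=cv2.imread("pics/side0.png")
mosaic(tile(t,398,148),tile(t,285,155),tile(t,202,160),tile(t,290,120),"pics/mt.png")
mosaic(tile(s,290,105),tile(s,285,165),tile(s,260,240),tile(s,240,180),"pics/ms.png")
E
```

```text
(no output)
```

View pics/mt.png

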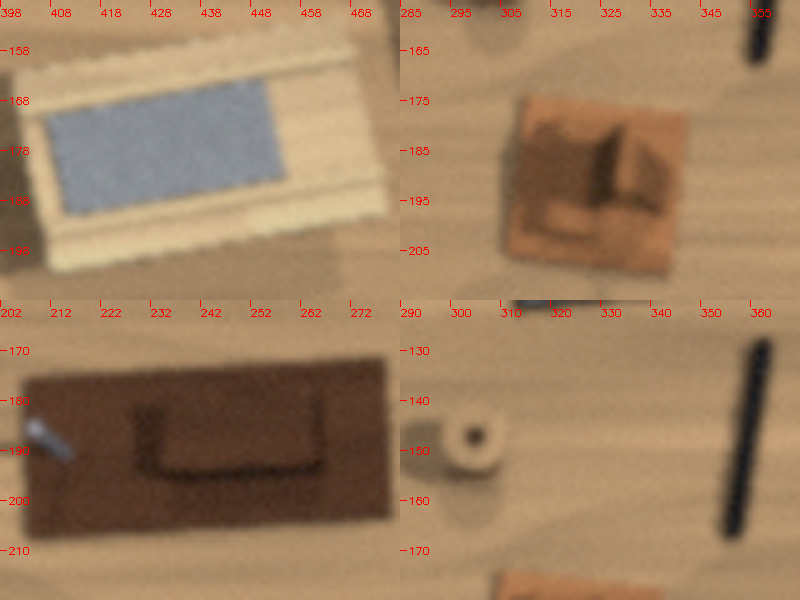

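View pics/ms.png

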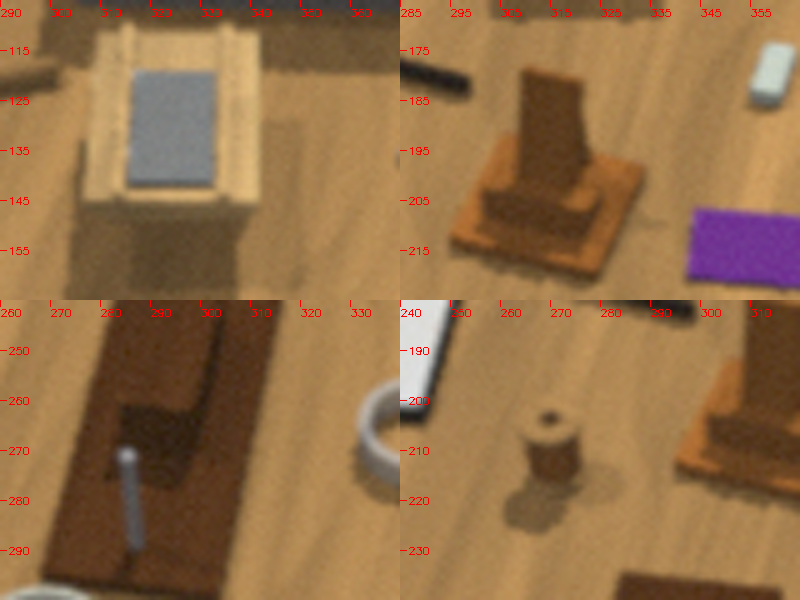

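The crops show a grey 60x130 plate in the channel, with corners at top (407,172), (451,164), (455,184) and (411,191), so the choice is confirmed. The riser's open end faces left (world +y). The spindle tip is at top (208.8,185.6) and side (285.4,270.8). The spool bore is at top (305,147.4) and side (270,203.6).

```bash
python3 - <<'E'
from h import *
from scipy.optimize import least_squares
def fit(name,corr,x0):
    def f(p):
        c,s=np.cos(p[2]),np.sin(p[2]); r=[]
        for cam,(X,Y,Z),uv in corr:
            r+=list(w2px(cam,[p[0]+c*X-s*Y,p[1]+s*X+c*Y,Z])-uv)
        return r
    o=least_squares(f,x0); print(name,o.x.round(4),"res",np.round(o.fun,1))
T,S="top","side"
# world +y is left in top; object local +x up in image, +y left
fit("riser",[(T,(-.06,.1,.07),(407.6,202)),(T,(-.06,-.1,.07),(475.4,190.6)),(T,(.06,.1,.07),(400.4,163)),
 (S,(.06,.1,.07),(306.4,145)),(S,(-.06,.1,.07),(342,145.4)),(S,(.06,-.1,.07),(309.4,111)),(S,(-.06,-.1,.07),(341.4,111))],[.35,-.33,.1])
fit("plate",[(T,(.03,.065,.075),(407,171.6)),(T,(.03,-.065,.075),(451,164)),(T,(-.03,-.065,.075),(455.4,183.6)),(T,(-.03,.065,.075),(411.4,190.8)),
 (S,(.03,.065,.075),(315.8,142)),(S,(-.03,.065,.075),(332.8,142)),(S,(.03,-.065,.075),(316.6,119.4)),(S,(-.03,-.065,.075),(332.6,119.4))],[.35,-.33,.1])
fit("stand",[(T,(.05,.135,.012),(206.4,176)),(T,(.05,-.085,.012),(279,171.4)),(T,(-.05,-.085,.012),(280,203.6)),(T,(-.05,.135,.012),(207.6,208)),
 (T,(0,.11,.092),(208.8,185.6)),(S,(0,.11,.092),(285.4,270.8)),(S,(0,.11,.012),(287.4,289.6))],[.3,.2,0])
fit("spindle",[(T,(0,0,.092),(208.8,185.6)),(S,(0,0,.092),(285.4,270.8))],[.3,.3,0])
fit("spool",[(T,(0,0,.05),(305,147.4)),(S,(0,0,.05),(270,203.6))],[.4,0,0])
for n,u,v in[(T,326,184),(T,168,182),(T,248,236)]: print(px2w(n,u,v,.03).round(3))
E
```

```text
riser [ 0.5551 -0.349   0.1739] res [ 0.1  0.9  0.   0.4 -1.1 -0.1 -0.2 -0.7 -0.8 -0.7 -0.2 -0.5  0.1 -0.3]
plate [ 0.5516 -0.3287  0.179 ] res [-0.5  0.  -0.7 -0.2 -0.5  0.2 -0.5  0.9 -0.6 -1.3 -0.2 -1.2 -0.1 -1.1
  0.4 -1. ]
stand [0.5305 0.1982 0.0582] res [-0.3 -0.6 -0.2 -0.2  0.3  0.1 -0.8  0.  -0.3  0.6  0.2 -0.1  0.1 -1.2]
spindle [0.5251 0.3077 0.    ] res [-0.2  0.2 -0.2 -0.3]
spool [0.6486 0.0371 0.    ] res [-0.4  0.2 -0.1 -0.7]
[ 0.542 -0.027  0.03 ]
[0.549 0.444 0.03 ]
[0.387 0.202 0.03 ]
```

Request:
jog_arm:
  plan:
    - [[0,0,0,0,-0.138],[0,0,0,0,-0.138],[0,0,0,0,-0.138],[0,0,0,0,-0.138],[0,0,0,0,-0.138],[0,0,0,0,-0.138],[0,0,0,0,-0.138],[0,0,0,0,-0.138],[0,0,0,0,-0.138],[0,0,0,0,-0.138]]

```text
clock: 1.1
tcp_pos: [0.2061, -0.5363, 0.2157]
tcp_rot: [-2.01, -2.413, -0.001]
force: [0.3, 0.4, 0.8]
gripper_width: 0.184
grasp_force: 0.0
```

```bash
cat >> h.py <<'E'
RIS=(.5551,-.349,.174); STD=(.5305,.1982,.0582)
def loc(f,X,Y,Z): c,s=np.cos(f[2]),np.sin(f[2]); return np.array([f[0]+c*X-s*Y,f[1]+s*X+c*Y,Z])
def go(P,yaw=None):
    st=arm.get_state(); M=R.from_rotvec(st["tcp_rot"]).as_matrix(); a=np.arctan2(M[1,0],M[0,0])
    print("t",round(st["clock"],2),"tcp",st["tcp_pos"].round(4),"yaw",a.round(3),"F",st["force"].round(1),"w",round(st["gripper_width"],3),"j6",st["joint_pos"][5].round(2))
    print("delta cm",(M.T@(np.asarray(P)-st["tcp_pos"])*100).round(2),"roll",None if yaw is None else round(a-yaw,3))
E
python3 -c "
from h import *
go(loc(RIS,0,-.078,.15),.174+np.pi/2)"
```

```text
t 1.1 tcp [ 0.2061 -0.5363  0.2157] yaw 1.752 F [0.3 0.4 0.8] w 0.184 j6 -1.54
delta cm [ 4.31 37.65  6.58] roll 0.008
```

Request:
jog_arm:
  plan:
    - [[0,0.4,3.7,0,0],[0,0.4,3.8,0,0],[0,0.4,3.8,0,0],[0,0.4,3.8,0,0],[0,0.5,3.8,0,0],[0,0.5,3.8,0,0],[0,0.5,3.8,0.5,0],[0,0.4,3.8,1,0],[0,0.4,3.8,1,0],[0,0.4,3.5,1,0]]

```text
clock: 2.1
tcp_pos: [0.5702, -0.4275, 0.1803]
tcp_rot: [-2.016, -2.408, -0.0]
force: [-0.3, -0.6, -0.4]
gripper_width: 0.002
grasp_force: 0.0
```

Request:
jog_arm:
  plan:
    - [[0,0,0,0,0],[0,0,0,0,0]]

```text
clock: 2.3
tcp_pos: [0.5687, -0.4277, 0.1799]
tcp_rot: [-2.014, -2.408, 0.001]
force: [-0.1, -0.1, -0.5]
gripper_width: 0.004
grasp_force: 0.0
```

```bash
python3 -c "
from h import *
go(loc(RIS,0,-.078,.0835),.174+np.pi/2)"
```

```text
t 2.3 tcp [ 0.5687 -0.4277  0.1799] yaw 1.748 F [-0.1 -0.1 -0.5] w 0.004 j6 -0.94
delta cm [0.17 0.05 9.64] roll 0.004
```

Request:
jog_arm:
  plan:
    - [[0,0,0,2.5,0],[0,0,0,2.5,0],[0,0,0,2.3,0],[0,0,0,1.3,0],[0,0,0,0.5,0],[0,0,0,0.4,0],[0,0,0,0,0]]

```text
clock: 3.0
tcp_pos: [0.569, -0.4292, 0.0873]
tcp_rot: [2.017, 2.407, -0.0]
force: [-0.2, -0.7, 0.1]
gripper_width: 0.001
grasp_force: 0.0
```

```bash
python3 -c "
from h import *
go(loc(RIS,0,.005,.0832),.174+np.pi/2)"
```

```text
t 3.0 tcp [ 0.569  -0.4292  0.0873] yaw 1.746 F [-0.2 -0.7  0.1] w 0.001 j6 -0.94
delta cm [8.64 0.04 0.4 ] roll 0.002
```

Request:
jog_arm:
  plan:
    - [[0,0,0,0.2,0],[0,0,0,0,0],[0,0.5,0,0,0],[0,0.5,0,0,0]]

```text
clock: 3.4
tcp_pos: [0.5673, -0.4185, 0.0848]
tcp_rot: [2.017, 2.408, 0.0]
force: [-0.0, -0.1, -0.3]
gripper_width: 0.001
grasp_force: 0.0
```

Request:
jog_arm:
  plan:
    - [[0,0,0,0.15,0],[0,0.8,0,0,0],[0,0.8,0,0,0],[0,0.7,0,0,0],[0,0.7,0,0,0],[0,0.7,0,0,0],[0,0.7,0,0,0],[0,0.7,0,0,0],[0,0.7,0,0,0],[0,0.7,0,0,0]]

```text
clock: 4.4
tcp_pos: [0.5556, -0.3542, 0.083]
tcp_rot: [2.018, 2.408, -0.0]
force: [0.7, 0.6, -0.4]
gripper_width: 0.007
grasp_force: 0.1
```

Request:
jog_arm:
  plan:
    - [[0,0.5,0,0,0],[0,0.3,0,0,0],[0,0,0,0,0]]

```text
clock: 4.7
tcp_pos: [0.5543, -0.3464, 0.083]
tcp_rot: [-2.017, -2.408, -0.0]
force: [-0.7, -0.4, 0.6]
gripper_width: 0.004
grasp_force: 0.0
```

```bash
cat >> h.py <<'E'
def tiles(f,at):
    g={n:arm.grab_frame(n)[:,:,::-1].copy() for n in {a[0] for a in at}}
    t=[tile(g[n],u,v) for n,u,v in at]; cv2.imwrite(f,np.hstack(t))
E
python3 -c "
from h import *
go(loc(RIS,0,.005,.0832),.174+np.pi/2)
tiles('pics/p1.png',[('top',385,148),('side',290,105)])"
```

```text
t 4.7 tcp [ 0.5543 -0.3464  0.083 ] yaw 1.747 F [-0.7 -0.4  0.6] w 0.004 j6 -0.87
delta cm [ 0.23  0.04 -0.02] roll 0.002
```

View pics/p1.png

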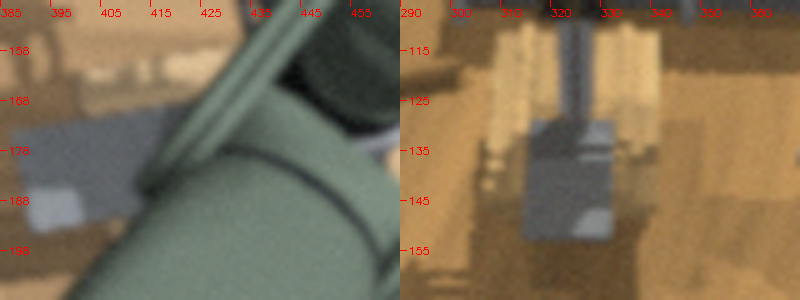

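The plate sticks out of the open end. Its end corners are at top (387.4,174.4) and (392.4,194.8), and side (315,152.6) and (332.6,152.6).

```bash
python3 -c "
from h import *
for n,u,v in [('top',387.4,174.4),('top',392.4,194.8),('side',315,152.6),('side',332.6,152.6)]:
    p=px2w(n,u,v,.075); d=p[:2]-RIS[:2]; c,s=np.cos(.174),np.sin(.174); print((c*d[0]+s*d[1]).round(4),(-s*d[0]+c*d[1]).round(4))
go(loc(RIS,0,.125,.2))"
```

```text
0.0314 0.1419
-0.0298 0.1396
0.0277 0.1496
-0.0313 0.1487
t 4.8 tcp [ 0.5544 -0.3469  0.083 ] yaw 1.747 F [-0.1  0.3  0.8] w 0.008 j6 -0.87
delta cm [ 12.28   0.06 -11.7 ] roll None
```

Request:
jog_arm:
  plan:
    - [[0,-0.4,0,0,0],[0,0,0,-2,0],[0,0,0,-3,0],[1,2,0,-2,0],[1,3,0,0,0],[1,3,0,0,0],[1,3,0,0,0],[1,1.1,0,0,0],[1,0,0,0,0],[1,0,0,0,0]]

```text
clock: 5.8
tcp_pos: [0.5343, -0.2329, 0.1532]
tcp_rot: [2.017, 2.407, -0.001]
force: [-0.6, -0.1, 0.2]
gripper_width: 0.565
grasp_force: 0.0
```

```bash
python3 -c "
from h import *
go(loc(RIS,0,.121,.065),.174+np.pi/2)"
```

```text
t 5.8 tcp [ 0.5343 -0.2329  0.1532] yaw 1.747 F [-0.6 -0.1  0.2] w 0.565 j6 -0.73
delta cm [0.32 0.03 8.82] roll 0.002
```

Request:
jog_arm:
  plan:
    - [[1,0.3,0,0,0],[1,0,0,0,0],[1,0,0,0,0],[1,0,0,0,0],[1,0,0,0,0],[1,0,0,2.5,0],[1,0,0,2.5,0],[1,0,0,2.0,0],[1,0,0,1.4,0],[1,0,0,0.4,0]]

```text
clock: 6.8
tcp_pos: [0.5321, -0.2281, 0.0631]
tcp_rot: [-2.015, -2.406, 0.001]
force: [-0.1, -0.2, -0.2]
gripper_width: 1.002
grasp_force: 0.0
```

Request:
jog_arm:
  plan:
    - [[0.9,0,0,0,0],[0.4,0,0,0,0],[0.4,0,0,0,0],[0.4,0,0,0,0],[0.4,0,0,0,0],[0.4,0,0,0,0],[0.4,0,0,0,0]]

```text
clock: 7.5
tcp_pos: [0.534, -0.229, 0.0656]
tcp_rot: [2.017, 2.407, 0.001]
force: [1.1, 0.5, 2.0]
gripper_width: 0.632
grasp_force: 29.9
```

```bash
python3 -c "
from h import *
go(loc(RIS,0,.121,.065),.174+np.pi/2);print(arm.get_state()['grasp_force'])"
```

```text
t 7.5 tcp [ 0.534  -0.229   0.0656] yaw 1.747 F [1.1 0.5 2. ] w 0.632 j6 -0.73
delta cm [-0.09  0.01  0.06] roll 0.002
29.928167760372162
```

Request:
jog_arm:
  plan:
    - [[0.3,0,0,-0.5,0],[0.3,0,0,-1,0],[0.3,0,0,-1.5,0],[0.3,0,0,-1.5,0],[0.3,0,0,-1.5,0],[0.3,1,0,-1,0],[0.3,2,0,0,0],[0.3,2,0,0,0],[0.3,1,0,0,0],[0.3,0,0,0,0]]

```text
clock: 8.5
tcp_pos: [0.5216, -0.1669, 0.1339]
tcp_rot: [-2.012, -2.409, 0.001]
force: [0.5, -0.1, -1.2]
gripper_width: 0.632
grasp_force: 29.9
```

```bash
python3 -c "
from h import *
go(loc(RIS,0,.121,.065),.174+np.pi/2);s=arm.get_state();print(s['grasp_force'],s['moment'])
tiles('pics/p2.png',[('top',365,148),('side',290,110)])"
```

```text
t 8.5 tcp [ 0.5216 -0.1669  0.1339] yaw 1.75 F [ 0.5 -0.1 -1.2] w 0.632 j6 -0.65
delta cm [-6.42  0.13  6.88] roll 0.005
29.928494095802307 [ 0.00505826 -0.06546085 -0.0041529 ]
```

View pics/p2.png

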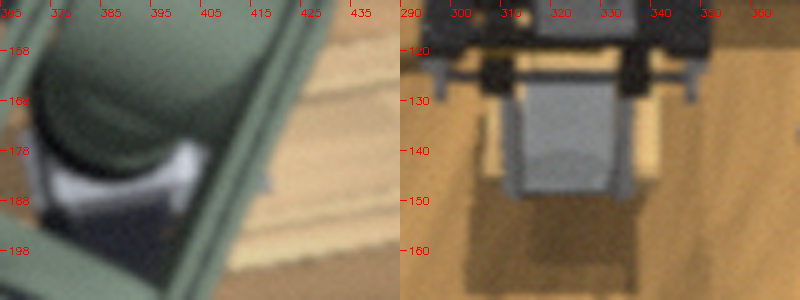

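```bash
python3 -c "
from h import *
for a in (0,.3,.8,1.57):
  for d in (.024,-.106):
    for X in (.03,-.03):
      P=loc(RIS,X,.185+d*np.cos(a),.1445+d*np.sin(a)); print(a,d,X,w2px('top',P).round(),w2px('side',P).round())"
```

```text
0 0.024 0.03 [367. 174.] [313. 148.]
0 0.024 -0.03 [371. 195.] [332. 148.]
0 -0.106 0.03 [414. 166.] [315. 123.]
0 -0.106 -0.03 [418. 187.] [333. 123.]
0.3 0.024 0.03 [368. 173.] [313. 146.]
0.3 0.024 -0.03 [372. 194.] [332. 146.]
0.3 -0.106 0.03 [410. 168.] [315. 131.]
0.3 -0.106 -0.03 [414. 189.] [333. 132.]
0.8 0.024 0.03 [370. 172.] [313. 142.]
0.8 0.024 -0.03 [375. 193.] [332. 142.]
0.8 -0.106 0.03 [398. 174.] [315. 147.]
0.8 -0.106 -0.03 [402. 194.] [332. 147.]
1.57 0.024 0.03 [377. 170.] [313. 137.]
1.57 0.024 -0.03 [381. 192.] [332. 137.]
1.57 -0.106 0.03 [372. 180.] [314. 168.]
1.57 -0.106 -0.03 [375. 200.] [332. 168.]
```

Request:
jog_arm:
  plan:
    - [[0.3,2,0,0,0],[0.3,2.2,0,0,0],[0.3,0,0,2.5,0],[0.3,0,0,3,0],[0.3,0,0,2.5,0],[0.3,0,0,1.5,0],[0.3,0,0,0.2,0],[0.3,0,0,0,0],[0.3,0,0,0,0]]

```text
clock: 9.5
tcp_pos: [0.5164, -0.1285, 0.039]
tcp_rot: [2.016, 2.407, 0.001]
force: [0.2, 0.4, -0.0]
gripper_width: 0.63
grasp_force: 29.9
```

```bash
python3 -c "
from h import *
go(loc(RIS,0,.162,.037),.174+np.pi/2)"
```

```text
t 9.5 tcp [ 0.5164 -0.1285  0.039 ] yaw 1.747 F [ 0.2  0.4 -0. ] w 0.63 j6 -0.58
delta cm [-6.18 -0.02  0.21] roll 0.002
```

Request:
jog_arm:
  plan:
    - [[0.3,-1.5,0,0.1,0],[0.3,-2,0,0,0],[0.3,-1.7,0,0,0],[0.3,-1,0,0,0],[0.3,0,0,0,0],[0.3,0,0,-0.7,0],[0.3,0,0,-0.7,0],[0.3,0,0,-0.7,0]]

```text
clock: 10.3
tcp_pos: [0.5262, -0.1887, 0.0584]
tcp_rot: [-2.017, -2.409, -0.0]
force: [1.9, 0.0, -3.1]
gripper_width: 0.63
grasp_force: 30.0
```

```bash
python3 -c "
from h import *
go(loc(RIS,0,.162,.112),.174+np.pi/2); print(arm.get_state()['moment'])"
```

```text
t 10.3 tcp [ 0.5262 -0.1887  0.0584] yaw 1.748 F [ 1.9  0.  -3.1] w 0.63 j6 -0.68
delta cm [-0.09  0.07 -5.36] roll 0.003
[-0.03083791 -0.27856907  0.07953397]
```

Contact with about 3 N downward; it pivots. Continue the arc.

Request:
jog_arm:
  plan:
    - [[0.3,0,0,-0.8,0],[0.3,0,0,-0.8,0],[0.3,0,0,-0.8,0],[0.3,0,0,-0.8,0],[0.3,0,0,-0.8,0],[0.3,0,0,-0.8,0],[0.3,0,0,-0.6,0],[0.3,0,0,0,0]]

```text
clock: 11.1
tcp_pos: [0.5264, -0.189, 0.113]
tcp_rot: [-2.018, -2.408, -0.001]
force: [-1.9, 2.5, -0.6]
gripper_width: 0.632
grasp_force: 30.0
```

Request:
jog_arm:
  plan:
    - [[0.3,-0.8,0,-0.3,0],[0.3,-0.8,0,-0.3,0],[0.3,-0.8,0,-0.3,0],[0.3,-0.8,0,-0.3,0],[0.3,-0.8,0,-0.3,0],[0.3,-0.8,0,-0.2,0],[0.3,-0.8,0,0,0],[0.3,0,0,0,0]]

```text
clock: 11.9
tcp_pos: [0.5369, -0.2465, 0.1295]
tcp_rot: [2.017, 2.405, -0.001]
force: [-0.6, 2.4, 0.1]
gripper_width: 0.629
grasp_force: 30.0
```

```bash
python3 -c "
from h import *
go(loc(RIS,0,.1,.13),.174+np.pi/2); print(arm.get_state()['moment'])
tiles('pics/p3.png',[('top',365,148),('side',290,110)])"
```

```text
t 11.9 tcp [ 0.5369 -0.2465  0.1295] yaw 1.746 F [-0.6  2.4  0.1] w 0.629 j6 -0.75
delta cm [-0.41  0.02 -0.05] roll 0.001
[ 0.55762346 -0.01435013 -0.05564538]
```

View pics/p3.png

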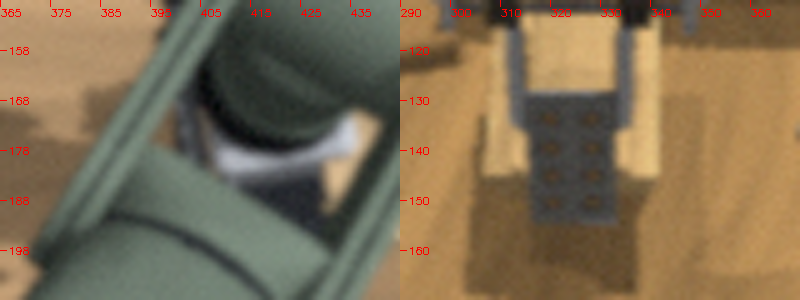

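The side view shows the plate hanging vertical, with its buttons towards +y (rows 128–154, fingers at cols 313/335). I'll continue swinging it past vertical on the riser edge.

Request:
jog_arm:
  plan:
    - [[0.3,-0.8,0,0,0],[0.3,-0.8,0,0,0],[0.3,-0.8,0,0,0],[0.3,-0.8,0,0.2,0],[0.3,-0.8,0,0.3,0],[0.3,-0.8,0,0.4,0],[0.3,-0.8,0,0.4,0],[0.3,-0.7,0,0.4,0],[0.3,-0.7,0,0.4,0],[0.3,0,0,0,0]]

```text
clock: 13.0
tcp_pos: [0.548, -0.3142, 0.107]
tcp_rot: [-2.018, -2.406, 0.0]
force: [-0.8, -0.2, 0.7]
gripper_width: 0.301
grasp_force: 0.0
```

```bash
python3 -c "
from h import *
go(loc(RIS,0,.03,.11),.174+np.pi/2); print(arm.get_state()['moment'])"
```

```text
t 13.0 tcp [ 0.548  -0.3142  0.107 ] yaw 1.746 F [-0.8 -0.2  0.7] w 0.301 j6 -0.83
delta cm [-0.55  0.09 -0.3 ] roll 0.001
[-0.00334929 -0.10188664 -0.02865318]
```

The grip was lost, so I need to look now.

```bash
python3 -c "
from h import *
tiles('pics/p4.png',[('top',375,148),('side',290,110)])"
```

```text
(no output)
```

View pics/p4.png

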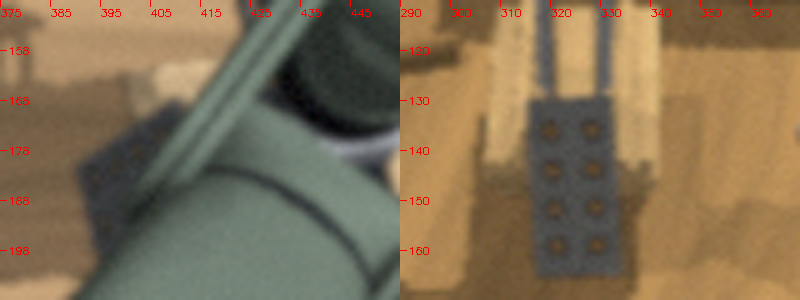

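The plate is out of the fingers but lies buttons up against the riser edge. Side corners are (315,130), (332.4,129.4), (317.4,165.6) and (334.4,165). The lower corner in the top view is about (391,182). I'll fit its pose and check whether it is moving.

```bash
python3 - <<'E'
from h import *
from scipy.optimize import least_squares
a=arm.grab_frame("side").astype(int); b=arm.grab_frame("side").astype(int)
d=np.abs(a-b).max(2)[120:175,300:350]; print("diff",d.max(),(d>25).sum())
cv2.imwrite("pics/s5.png",b[:,:,::-1]); cv2.imwrite("pics/t5.png",arm.grab_frame("top")[:,:,::-1])
obs=[("side",(.03,-1),(315,130)),("side",(-.03,-1),(332.4,129.4)),("side",(.03,1),(317.4,165.6)),("side",(-.03,1),(334.4,165)),("top",(.03,1),(391,182)),("top",(-.03,1),(396,198))]
def f(p):
    M=R.from_rotvec(p[3:]).as_matrix()
    return np.concatenate([w2px(n,p[:3]+M@np.array([x,.065*s,.0025]))-uv for n,(x,s),uv in obs])
for t in (0,-.6,-1.2):
    o=least_squares(f,np.r_[loc(RIS,0,.12,.06),(R.from_rotvec([0,0,.17])*R.from_rotvec([t,0,0])).as_rotvec()])
    M=R.from_rotvec(o.x[3:]).as_matrix(); print(o.cost,o.x[:3].round(3),"yaxis",M[:,1].round(2),"normal",M[:,2].round(2),o.fun.round(1))
    for y in(-.065,.065): print((o.x[:3]+M[:,1]*y).round(3))
s=arm.get_state();print(s["force"],s["moment"],s["gripper_width"])
E
```

```text
diff 23 0
2.428749139919846 [ 0.543 -0.287  0.027] yaxis [-0.2   0.79 -0.58] normal [-0.1   0.57  0.82] [ 0.2  0.1 -0.3 -0.2 -0.6  0.1 -0.5 -0.2  0.  -0.8  0.1  1.8]
[ 0.556 -0.338  0.064]
[ 0.53  -0.235 -0.01 ]
2.428749138225365 [ 0.543 -0.287  0.027] yaxis [-0.2   0.79 -0.58] normal [-0.1   0.57  0.82] [ 0.2  0.1 -0.3 -0.2 -0.6  0.1 -0.5 -0.2  0.  -0.8  0.1  1.8]
[ 0.556 -0.338  0.064]
[ 0.53  -0.235 -0.01 ]
2.3634003251595415 [ 0.536 -0.257  0.052] yaxis [-0.1   0.32 -0.94] normal [-0.22  0.92  0.33] [-0.1  0.2  0.1 -0.2 -0.6  0.1 -0.5 -0.2 -0.1 -0.8  0.2  1.8]
[ 0.543 -0.277  0.113]
[ 0.53  -0.236 -0.009]
[-0.16707694  0.08328054 -0.08301033] [-0.02150237 -0.0553818  -0.02480722] 0.30086543828591583[ WARN:0@4.496] global loadsave.cpp:1063 imwrite_ Unsupported depth image for selected encoder is fallbacked to CV_8U.
```

```bash
python3 - <<'E'
from h import *
from scipy.optimize import least_squares
print("p3 expect top,grip,tip,bottom",[w2px("side",loc(RIS,0,.104,z)).round() for z in(.1615,.1375,.118,.0315)])
obs=[("side",(.03,-1),(315,130)),("side",(-.03,-1),(332.4,129.4)),("side",(.03,1),(317.4,165.6)),("side",(-.03,1),(334.4,165)),("top",(.03,1),(391,182))]
def pose(p):
    # x', foot height, lean from vertical, in-plane roll, yaw: underside plane passes the edge (y'=.1,z=.07)
    x,zc,th,ro,ya=p
    M=(R.from_rotvec([0,0,RIS[2]+ya])*R.from_rotvec([-(np.pi/2-th),0,0])*R.from_rotvec([0,0,ro])).as_matrix()
    Y=.1+(.07-zc)*np.tan(th)*1.0+.0025/np.cos(th)
    return loc(RIS,x,Y,zc),M
def f(p):
    c,M=pose(p); r=np.concatenate([w2px(n,c+M@np.array([x,.065*s,.0025]))-uv for n,(x,s),uv in obs])
    zmin=min((c+M@np.array([x,.065,-.0025]))[2] for x in(.03,-.03))
    return np.r_[r,zmin*2000]
o=least_squares(f,[0,.06,.3,0,0]); c,M=pose(o.x)
print(o.x.round(3),o.fun.round(1)); print("centre",c.round(4),"yaxis",M[:,1].round(3))
for y in(-.065,-.045,.065):
    P=c+M[:,1]*y; d=P[:2]-RIS[:2]; cc,s=np.cos(RIS[2]),np.sin(RIS[2]); print(y,P.round(4),"local",(cc*d[0]+s*d[1]).round(4),(-s*d[0]+cc*d[1]).round(4))
E
```

```text
p3 expect top,grip,tip,bottom [array([323., 123.]), array([323., 129.]), array([324., 134.]), array([324., 154.])]
[-0.005  0.064  0.295  0.065 -0.043] [ 0.1 -0.9  0.5 -0.8 -0.  -1.2  0.1 -0.9 -1.1 -0.5 -0.5]
centre [ 0.5325 -0.2471  0.0644] yaxis [-0.102  0.28  -0.955]
-0.065 [ 0.5391 -0.2652  0.1265] local -0.0012 0.0853
-0.045 [ 0.5371 -0.2596  0.1074] local -0.0023 0.0911
0.065 [ 0.5259 -0.2289  0.0023] local -0.008 0.1234
```

Request:
jog_arm:
  plan:
    - [[0.3,0,0,-2,0],[0.3,0,0,-2,0],[1,0,0,-2,0],[1,1.5,0,-0.3,0],[1,1.5,0,0,0],[1,1.5,0,0,0],[1,1,0,0,0],[1,0,0,0,0],[1,0,0,0,0],[1,0,0,0,0]]

```text
clock: 14.25
tcp_pos: [0.5388, -0.2595, 0.1707]
tcp_rot: [-2.018, -2.408, 0.0]
force: [0.5, -0.2, 0.3]
gripper_width: 0.945
grasp_force: 0.0
```

```bash
python3 -c "
from h import *
go(loc(RIS,-.002,.0915,.0965),.16+np.pi/2)"
```

```text
t 14.25 tcp [ 0.5388 -0.2595  0.1707] yaw 1.747 F [ 0.5 -0.2  0.3] w 0.945 j6 -0.77
delta cm [ 0.06 -0.14  7.42] roll 0.016
```

Request:
jog_arm:
  plan:
    - [[1,0,-0.1,0,0],[1,0,0,2,0],[1,0,0,2,0],[1,0,0,2,0],[1,0,0,1,0],[1,0,0,0.2,0],[1,0,0,0,0],[1,0,0,0,0]]

```text
clock: 15.05
tcp_pos: [0.5386, -0.2601, 0.1002]
tcp_rot: [2.016, 2.406, 0.0]
force: [-0.3, 0.7, 0.4]
gripper_width: 0.998
grasp_force: 0.0
```

Request:
jog_arm:
  plan:
    - [[0.8,0,0,0,0],[0.75,0,0,0,0],[0.72,0,0,0,0],[0.66,0,0,0,0],[0.4,0,0,0,0],[0.3,0,0,0,0],[0.3,0,0,0,0],[0.3,0,0,0,0]]

```text
clock: 15.85
tcp_pos: [0.5383, -0.2595, 0.0993]
tcp_rot: [2.017, 2.407, 0.001]
force: [2.3, -0.1, 0.7]
gripper_width: 0.637
grasp_force: 30.0
```

```bash
python3 -c "
from h import *
go(loc(RIS,0,.1,.2)); print(arm.get_state()['grasp_force'])"
```

```text
t 15.85 tcp [ 0.5383 -0.2595  0.0993] yaw 1.747 F [ 2.3 -0.1  0.7] w 0.637 j6 -0.77
delta cm [  0.89   0.12 -10.07] roll None
29.97731387615204
```

Regripped about 20 mm below the top end. I'll lift it free and plan a pure rotation about the riser corner, keeping the contact distance constant so it doesn't get dragged out of the pads.

Request:
jog_arm:
  plan:
    - [[0.3,0,0,-0.4,0],[0.3,0,0,-0.8,0],[0.3,0,0,-0.8,0],[0.3,0,0,-0.8,0],[0.3,0,0,-0.8,0],[0.3,0,0,-0.2,0],[0.3,0,0,0,0],[0.3,0,0,0,0]]

```text
clock: 16.65
tcp_pos: [0.5375, -0.2593, 0.1367]
tcp_rot: [-2.017, -2.408, 0.0]
force: [-0.2, 0.5, -0.7]
gripper_width: 0.637
grasp_force: 30.0
```

```bash
python3 - <<'E'
from h import *
f=arm.grab_frame("side")[:,:,::-1]; cv2.imwrite("pics/s6.png",f)
hsv=cv2.cvtColor(f,cv2.COLOR_BGR2HSV)
for v in range(108,172,2):
    r=hsv[v,300:350]; print(v,"".join("#" if (p[1]<60 and p[2]<110) else "+" if p[1]<60 else "." for p in r))
go(loc(RIS,0,.0797,.1373)); print(arm.get_state()['grasp_force'])
d=.078; g=lambda t:np.array([.1-d*np.sin(t)+.0025*np.cos(t),.07+d*np.cos(t)+.0025*np.sin(t)])
T=np.arange(.295,1.25,.09); 
for a,b in zip(T,T[1:]): q=(g(b)-g(a))*100; print(b.round(3),q.round(2))
E
```

```text
108 ##.........#........................####......####
110 #...........##.....................##..........###
112 ............##+....................##.............
114 ............+##...................+#+.............
116 ............+##...................##+.............
118 ............+##....................#+.............
120 ............+##...................##+.............
122 ............+#######################+.............
124 ............+#######################+.............
126 .............#######..######..######+.............
128 .............######...#####...######+.............
130 .............+#####################+..............
132 ................#################.................
134 .................##...######..###.................
136 .................##...#####...###.................
138 .................################.................
140 .................################.................
142 .................###..######..###.................
144 .................##...######..###.................
146 ................##################................

[... 300 characters left out ...]
.............................
160 ..................................................
162 ..................................................
164 ..................................................
166 ..................................................
168 ..................................................
170 ..................................................
t 16.7 tcp [ 0.5374 -0.2592  0.1365] yaw 1.747 F [-1.2 -1.3 -0.9] w 0.633 j6 -0.77
delta cm [-1.18  0.18 -0.08] roll None
29.978896379470825
0.385 [-0.67 -0.21]
0.475 [-0.65 -0.27]
0.565 [-0.62 -0.33]
0.655 [-0.59 -0.38]
0.745 [-0.55 -0.43]
0.835 [-0.51 -0.48]
0.925 [-0.46 -0.53]
1.015 [-0.42 -0.57]
1.105 [-0.36 -0.6 ]
1.195 [-0.31 -0.63]
```

Request:
jog_arm:
  plan:
    - [[0.3,-0.6,0,-0.1,0],[0.3,-0.6,0,0,0],[0.3,-0.67,0,0.21,0],[0.3,-0.65,0,0.27,0],[0.3,-0.62,0,0.33,0],[0.3,-0.59,0,0.38,0],[0.3,-0.55,0,0.43,0],[0.3,0,0,0,0]]

```text
clock: 17.5
tcp_pos: [0.5458, -0.3032, 0.1215]
tcp_rot: [2.017, 2.405, -0.001]
force: [1.1, 1.3, 3.3]
gripper_width: 0.633
grasp_force: 30.0
```

```bash
cat >> h.py <<'E'
def ascii(n,u0,u1,v0,v1):
    f=arm.grab_frame(n)[:,:,::-1]; hsv=cv2.cvtColor(f,cv2.COLOR_BGR2HSV)
    for v in range(v0,v1,2): print(v,"".join("#" if (p[1]<60 and p[2]<110) else "+" if p[1]<60 else "." for p in hsv[v,u0:u1]))
E
python3 - <<'E'
from h import *
ascii("side",300,350,112,175)
go(loc(RIS,0,.0497,.1173)); print(arm.get_state()['grasp_force'])
th=.745
Yg,Zg=.1-.078*np.sin(th)+.002,.07+.078*np.cos(th)+.002
for L in(-.02,.11): print(w2px("side",loc(RIS,0,Yg+L*np.sin(th),Zg-L*np.cos(th))).round())
E
```

```text
112 .............###...................#+.............
114 .............###...................#+.............
116 .............###..................##+.............
118 .............+######################+.............
120 .............+######################+.............
122 .............+######.#######..######+.............
124 .............+#####...######..######+.............
126 ...............####################+..............
128 .................################.................
130 .................###.############.................
132 .................##...#####....##.................
134 .................################.................
136 .................################.................
138 .................################.................
140 .................##...#####...###+................
142 ................#################.................
144 ................#################+................
146 ................#################.................
148 ................###...#####...###.................
150 ................#################.................
152 ................#################.................
154 ................#################.................
156 ..................................................
158 ..................................................
160 ..................................................
162 ..................................................
164 ..................................................
166 ..................................................
168 ..................................................
170 ..................................................
172 ..................................................
174 ..................................................
t 17.55 tcp [ 0.5458 -0.3029  0.1218] yaw 1.746 F [ 0.8 -0.5  2.9] w 0.635 j6 -0.82
delta cm [0.27 0.12 0.45] roll None
30.00059813261032
[324. 116.]
[324. 154.]
```

Request:
jog_arm:
  plan:
    - [[0.3,-0.51,0,0.48,0],[0.3,-0.46,0,0.53,0],[0.3,-0.42,0,0.57,0],[0.3,-0.36,0,0.6,0],[0.3,-0.31,0,0.63,0],[0.3,0,0,0,0],[0.3,0,0,0,0]]

```text
clock: 18.25
tcp_pos: [0.5488, -0.322, 0.0932]
tcp_rot: [-2.018, -2.408, 0.0]
force: [1.8, -0.9, 2.1]
gripper_width: 0.633
grasp_force: 30.0
```

```bash
python3 - <<'E'
from h import *
ascii("side",300,350,106,160)
go(loc(RIS,0,.0297,.0933)); print(arm.get_state()['grasp_force'])
for th in(1.0,1.1,1.2):
  Yg,Zg=.1-.078*np.sin(th)+.002,.07+.078*np.cos(th)+.002
  for L in(-.02,.11): print(th,w2px("side",loc(RIS,0,Yg+L*np.sin(th),Zg-L*np.cos(th))).round())
E
```

```text
106 #########..##..####################.###..#########
108 .##........#........................#.#.......####
110 .##..........##....................##..........##.
112 .............+##...................##.............
114 .............+##...................#+.............
116 .............+##...................#+.............
118 .............+##...................#+.............
120 ..............###.................##+.............
122 ..............################++####+.............
124 ..............################++####+.............
126 ..............#####....#####...#####+.............
128 ..............######################+.............
130 ................###################...............
132 .................#################................
134 .................##...#####....###................
136 ................#################.................
138 ................#################.................
140 ................####..######..####................
142 ................###...######..###+................
144 ................#################+................
146 ................#################.................
148 ................###...#####...###.................
150 ................####.#######..###.................
152 ................#################.................
154 ................##################................
156 ..................................................
158 ..................................................
t 18.3 tcp [ 0.5488 -0.3219  0.0934] yaw 1.747 F [ 1.5 -0.8  1.5] w 0.632 j6 -0.84
delta cm [0.19 0.15 0.01] roll None
30.003342032432556
1.0 [324. 117.]
1.0 [324. 153.]
1.1 [324. 119.]
1.1 [323. 153.]
1.2 [324. 120.]
1.2 [323. 153.]
```

Request:
jog_arm:
  plan:
    - [[0.3,0,0,-1,0],[0.3,0,0,-2,0],[0.3,0,0,-2.5,0],[0.3,0,0,-2.5,0],[0.3,0,0,-2,0.04],[0.3,0,0,-1,0.04],[0.3,0,0,0,0.037],[0.3,0,0,0,0],[0.3,0,0,0,0]]

```text
clock: 19.2
tcp_pos: [0.548, -0.3213, 0.2031]
tcp_rot: [-2.152, -2.286, 0.001]
force: [0.2, -0.0, -1.1]
gripper_width: 0.637
grasp_force: 30.0
```

```bash
python3 - <<'E'
from h import *
go(loc(STD,0,-.06,.19),STD[2]+np.pi/2)
E
```

```text
t 19.2 tcp [ 0.548  -0.3213  0.2031] yaw 1.631 F [ 0.2 -0.  -1.1] w 0.637 j6 -0.73
delta cm [45.96  1.37  1.36] roll 0.002
```

Request:
jog_arm:
  plan:
    - [[0.3,1,0,0,0],[0.3,2,0.1,0,0],[0.3,2.6,0.1,0,0],[0.3,2.6,0.1,0,0],[0.3,2.6,0.1,0,0],[0.3,2.6,0.1,0,0],[0.3,2.6,0.1,0,0],[0.3,2.6,0.1,0,0],[0.3,2.6,0.1,0,0],[0.3,2.6,0.1,0,0]]

```text
clock: 20.2
tcp_pos: [0.5428, -0.0809, 0.2034]
tcp_rot: [-2.153, -2.287, 0.0]
force: [-0.4, -0.8, -0.8]
gripper_width: 0.632
grasp_force: 30.0
```

Request:
jog_arm:
  plan:
    - [[0.3,2.6,0.1,0,0],[0.3,2.6,0.1,0,0],[0.3,2.6,0.1,0,0],[0.3,2.6,0.1,0,0],[0.3,2.6,0.1,0,0],[0.3,2.6,0,0,0],[0.3,2.6,0,0,0],[0.3,2.2,0,0,0],[0.3,1.5,0,0,0],[0.3,0,0,0,0]]

```text
clock: 21.2
tcp_pos: [0.5347, 0.1375, 0.2035]
tcp_rot: [-2.15, -2.289, 0.0]
force: [0.2, -0.0, -0.4]
gripper_width: 0.631
grasp_force: 30.0
```

```bash
python3 - <<'E'
from h import *
go(loc(STD,0,-.047,.11),STD[2]+np.pi/2)
p=np.array(arm.get_state()["tcp_pos"]); f=np.array([-np.sin(.058),np.cos(.058),0])
for th in(1.0,1.2,1.4):
  for L in(-.02,.11):
    for x in(.03,-.03):
      P=p+[0,0,.008]+L*(np.sin(th)*f-[0,0,np.cos(th)])+x*np.array([np.cos(.058),np.sin(.058),0]); print(th,L,w2px("side",P).round(),w2px("top",P).round())
ascii("side",260,345,150,245)
E
```

```text
t 21.2 tcp [0.5347 0.1375 0.2035] yaw 1.633 F [ 0.2 -0.  -0.4] w 0.631 j6 0.03
delta cm [ 1.38 -0.06  9.35] roll 0.004
1.0 -0.02 [285. 185.] [269. 161.]
1.0 -0.02 [307. 187.] [270. 184.]
1.0 0.11 [279. 232.] [232. 169.]
1.0 0.11 [301. 234.] [232. 191.]
1.2 -0.02 [285. 185.] [270. 161.]
1.2 -0.02 [307. 187.] [271. 184.]
1.2 0.11 [277. 230.] [227. 168.]
1.2 0.11 [300. 232.] [227. 190.]
1.4 -0.02 [286. 186.] [271. 161.]
1.4 -0.02 [307. 188.] [272. 184.]
1.4 0.11 [276. 226.] [223. 166.]
1.4 0.11 [299. 229.] [223. 189.]
150 ###########............#.#..##..#.......####++++##...................................
152 .############..........####.#...###.########++####...................................
154 ###################################################........#########.................
156 ###########.....#####################################################................
158 ###########.....####################################################.................
160 ################.#.###.#############################################.................
162 ###################################
[... 3040 characters left out ...]
....######################............................................
232 ..................+#####################.............................................
234 .......................#################.............................................
236 ......................................##.............................................
238 .....................................................................................
240 .....................................................................................
242 .....................................................................................
244 .....................................................................................
```

Request:
jog_arm:
  plan:
    - [[0.3,0.6,0,1.5,0],[0.3,0.6,0,2.5,0],[0.3,0.6,0,2.5,0],[0.3,0,0,2.5,0],[0.3,0,0,1.3,0],[0.3,0,0,0.3,0],[0.3,0,0,0,0],[0.3,0,0,0,0]]

```text
clock: 22.05
tcp_pos: [0.536, 0.153, 0.0988]
tcp_rot: [2.155, 2.284, 0.003]
force: [-0.1, -0.0, -0.3]
gripper_width: 0.633
grasp_force: 30.0
```

```bash
python3 - <<'E'
from h import *
go(loc(STD,0,-.0425,.086),STD[2]+np.pi/2)
ascii("side",270,325,215,280)
f=np.array([-np.sin(.058),np.cos(.058),0]); p=arm.get_state()["tcp_pos"]
for th in(1.0,1.15,1.3):
  for L in(-.013,.117):
    for x in(.03,-.03):
      P=p+[0,0,.008]+L*(np.sin(th)*f-[0,0,np.cos(th)])+x*np.array([np.cos(.058),np.sin(.058),0]); print(th,L,w2px("side",P).round(1))
E
```

```text
t 22.05 tcp [0.536  0.153  0.0988] yaw 1.629 F [-0.1 -0.  -0.3] w 0.633 j6 0.06
delta cm [ 0.29 -0.29  1.28] roll 0.0
215 ..........####.....................#####...............
217 ..........####.....................######..............
219 ..........+###########+###++++.++.######...............
221 ...........###################++++######...............
223 ...........####################+++######...............
225 ...........#######....#######.###+######...............
227 ............+######..#######...#########...............
229 ..............+########################+...............
231 ..............####################.....................
233 .............+####################.....................
235 .............###....#######...####.....................
237 .............####...######....####.....................
239 .............#####################.....................
241 ............++++#+++##############.....................
243 ............++######+++++++#######.....................
245 ............+##....#++++##..#####......................
247 ...........#####..
[... 595 characters left out ...]
..........................................
269 .......................................................
271 ..............###......................................
273 ..............###......................................
275 ..............###......................................
277 ..............####.....................................
279 ...............###.....................................
1.0 -0.013 [285.3 217.4]
1.0 -0.013 [306.2 219.6]
1.0 0.117 [279.1 263.4]
1.0 0.117 [300.4 265.8]
1.15 -0.013 [285.4 217.6]
1.15 -0.013 [306.3 219.8]
1.15 0.117 [278.1 262.3]
1.15 0.117 [299.6 264.8]
1.3 -0.013 [285.5 217.9]
1.3 -0.013 [306.4 220. ]
1.3 0.117 [277.1 260.3]
1.3 0.117 [298.9 262.8]
```

Request:
jog_arm:
  plan:
    - [[0.3,0.25,-0.15,0.2,0],[0.3,0.25,-0.15,0.3,0],[0.3,0,0,0.4,0],[0.3,-0.42,0,0.87,0],[0.3,-0.33,0,0.91,0],[0.3,-0.24,0,0.94,0],[0.3,-0.14,0,0.96,0],[0.3,0,0,0,0],[0.3,0,0,0,0]]

```text
clock: 23.0
tcp_pos: [0.5315, 0.1464, 0.0511]
tcp_rot: [-2.154, -2.285, 0.003]
force: [-0.1, -1.3, 1.5]
gripper_width: 0.63
grasp_force: 30.0
```

```bash
python3 - <<'E'
from h import *
go(loc(STD,0,-.052,.0466),STD[2]+np.pi/2)
ascii("side",270,325,225,285)
for y in(-.065,.065):
    for x in(.03,-.03): print(x,y,w2px("side",loc(STD,x,y,.057)).round(1),w2px("top",loc(STD,x,y,.057)).round(1))
E
```

```text
t 23.0 tcp [0.5315 0.1464 0.0511] yaw 1.63 F [-0.1 -1.3  1.5] w 0.63 j6 0.05
delta cm [-0.03  0.21  0.45] roll 0.001
225 .............+###.....................####..........##.
227 ..............####.....................####............
229 ..............#####++++++++++++++++...#####............
231 ..............#####++++++++++++++++++######............
233 ..............+###++#...##++++###++++######............
235 ..............+###+##...##+++#....#########............
237 ...............##########+#+###..##########............
239 ................#####################.#####............
241 ...............#++##..###+###########..................
243 ...............####....##++##....####..................
245 ...............##############...####...................
247 ..............######################...................
249 .............######################....................
251 .............####....#######..#####....................
253 .............##############....####....................
255 ............######################.....................
257 ............#######
[... 276 characters left out ...]

267 ..........##################++++#......................
269 ......................#######++##......................
271 ..............###......................................
273 ..............###......................................
275 ..............####.....................................
277 ..............####.....................................
279 ...............###.....................................
281 ...............###.....................................
283 ...............###.....................................
0.03 -0.065 [288.2 228.7] [270.9 174.9]
-0.03 -0.065 [308.4 230.8] [271.8 195. ]
0.03 0.065 [278.9 264. ] [226.5 177.5]
-0.03 0.065 [300.5 266.4] [227.1 197.7]
```

Request:
jog_arm:
  plan:
    - [[0.3,-0.2,0.1,0.2,0],[0.3,-0.2,0.1,0.15,0],[0.3,-0.1,0,0.1,0],[0.3,0,0,0,0],[0.3,0,0,0,0]]

```text
clock: 23.55
tcp_pos: [0.5348, 0.142, 0.0476]
tcp_rot: [2.155, 2.286, 0.001]
force: [-1.1, 1.5, 1.5]
gripper_width: 0.632
grasp_force: 30.0
```

```bash
python3 - <<'E'
from h import *
go(loc(STD,0,-.052,.0466),STD[2]+np.pi/2)
ascii("side",270,325,225,273)
E
```

```text
t 23.55 tcp [0.5348 0.142  0.0476] yaw 1.63 F [-1.1  1.5  1.5] w 0.632 j6 0.04
delta cm [ 0.43 -0.1   0.1 ] roll 0.001
225 .............####.....................####.............
227 .............####.++..................####.............
229 .............+####+++++++++++++++++++#####.............
231 .............+####+++###+++++++++++++#####.............
233 ..............###++#....#++++###+++++#####.............
235 ..............#######..##+++##....########.............
237 ...............######################.####.............
239 ...............#++###################.###..............
241 ..............#####...##+++#########...................
243 ..............#####..#######....####...................
245 .............######################....................
247 .............######################....................
249 .............####...###############....................
251 ............####....######....####.....................
253 ............######################.....................
255 ...........#######################.....................
257 ..........######.################......................
259 ..........####....#######...#####......................
261 ..........###############...##+##......................
263 .........###################+++#.......................
265 .........##################++++#.......................
267 ................###########++++#.......................
269 .......................................................
271 ..............###......................................
```

Request:
jog_arm:
  plan:
    - [[0.3,-0.1,0,0.1,0],[0.3,0,0,0,0],[0.66,0,0,0,0],[0.7,0,0,0,0],[0.8,0,0,0,0],[0.9,0,0,0,0],[0.9,0,0,0,0],[0.9,0,0,0,0]]

```text
clock: 24.4
tcp_pos: [0.5345, 0.1407, 0.0463]
tcp_rot: [-2.155, -2.286, 0.0]
force: [0.4, 0.7, -0.3]
gripper_width: 0.901
grasp_force: 0.0
```

Request:
jog_arm:
  plan:
    - [[0.9,0,0,-1,0],[0.9,0,0,-3,0],[0.9,0,0,-4,0],[0.9,-3,0,-4,0],[0.9,-4,0,-2,0],[0.9,-4,0,0,0],[0.9,0,0,0,0]]

```text
clock: 25.1
tcp_pos: [0.5424, 0.0269, 0.1888]
tcp_rot: [2.157, 2.277, 0.002]
force: [0.5, 1.1, 0.2]
gripper_width: 0.898
grasp_force: 0.0
```

```bash
python3 - <<'E'
from h import *
go(loc((.6486,.0371,0),0,0,.12))
s=arm.grab_frame("side")[:,:,::-1].copy(); t=arm.grab_frame("top")[:,:,::-1].copy()
mosaic(tile(t,202,160),tile(s,255,225),tile(t,265,115),tile(s,235,180),"pics/p5.png")
E
```

```text
t 25.1 tcp [0.5424 0.0269 0.1888] yaw 1.625 F [0.5 1.1 0.2] w 0.898 j6 -0.16
delta cm [ 0.46 10.63  6.92] roll None
```

View pics/p5.png

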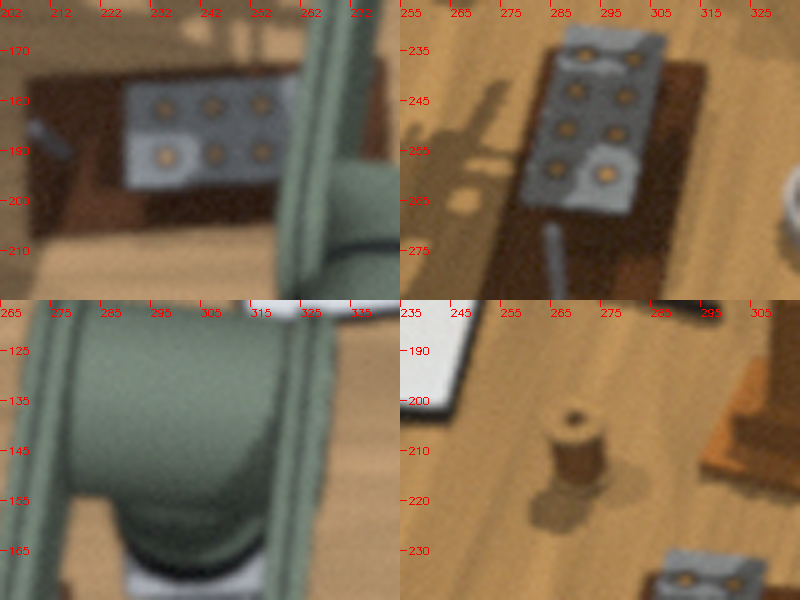

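The plate lies on the pad buttons up. Its far edge is at top (227,177–197) and its side corners are about (288,230), (308,231.5), (279,266) and (301,267.5), within about 3 mm of centred. Next is the spool, starting with a finer measurement.

```bash
python3 - <<'E'
from h import *
from scipy.optimize import least_squares
def cen(f,u0,u1,v0,v1,fn):
    g=cv2.imread(f).astype(float)[v0:v1,u0:u1]; w=fn(g); V,U=np.mgrid[v0:v1,u0:u1]; return (w*U).sum()/w.sum(),(w*V).sum()/w.sum()
dark=lambda g:np.clip(100-g.mean(2),0,None)
blue=lambda g:np.clip(g[:,:,0]-60,0,None)
bt=cen("pics/top0.png",301,309,143,151,dark); bs=cen("pics/side0.png",265,275,199,207,lambda g:np.clip(80-g.mean(2),0,None))
tt=cen("pics/top0.png",204,214,182,189,blue); ts=cen("pics/side0.png",281,290,268,274,blue)
print(bt,bs,tt,ts)
def tri(a,b,z): 
    o=least_squares(lambda p:np.r_[w2px("top",[*p,z])-a,w2px("side",[*p,z])-b],[.5,.1]); return o.x.round(4),o.fun.round(2)
print("spool",tri(bt,bs,.05),px2w("top",*bt,.05).round(4),px2w("side",*bs,.05).round(4))
print("tip",tri(tt,ts,.092),px2w("top",*tt,.092).round(4),px2w("side",*ts,.092).round(4))
# spool outline in top0: saturation/brightness vs table
for f,u,v in(("pics/top0.png",296,139),("pics/side0.png",262,198)):
    g=cv2.imread(f)[v:v+22,u:u+20].astype(int).mean(2); print(g.astype(int)[::1])
E
```

```text
(np.float64(304.5904761904762), np.float64(146.86190476190475)) (np.float64(269.5913043478261), np.float64(203.24347826086958)) (np.float64(207.62719583604425), np.float64(185.44176968119714)) (np.float64(285.0163132137031), np.float64(270.9363784665579))
spool (array([0.6501, 0.0374]), array([-0.16,  0.24, -0.21, -0.33])) [0.6508 0.037  0.05  ] [0.6491 0.0387 0.05  ]
tip (array([0.5257, 0.3098]), array([ 0.24,  0.19, -0.21,  0.21])) [0.5263 0.3106 0.092 ] [0.5254 0.3091 0.092 ]
[[134 132 133 132 133 132 134 135 132 135 135 133 135 134 137 135 136 134
  137 137]
 [136 135 137 134 137 137 140 138 139 141 139 137 135 137 135 137 137 137
  136 138]
 [138 138 140 140 138 140 140 143 145 143 142 142 138 134 139 137 138 136
  138 139]
 [139 138 136 140 141 142 145 145 145 144 144 142 142 143 144 140 137 134
  138 136]
 [128 128 129 134 143 143 144 145 143 145 142 143 145 148 148 142 136 136
  132 139]
 [111 114 122 136 141 146 142 137 132 134 133 137 148 151 150 143 140 140
  139 142]
 [ 98 100 117 137 141 142 134 118 106 103 115 131 146 153 152 147 142 142
  143 144]
 [ 95 100 119 135 145
[... 2425 characters left out ...]
 127 126
  132 133]
 [125 125 118 102  64  54  59  62  55  56  62  56  51  66  91 114 119 120
  125 129]
 [124 128 123 108  67  54  55  60  54  59  55  55  55  60  89 106 111 115
  115 120]
 [126 126 126 110  74  55  56  55  57  58  57  56  53  74  93 106 113 119
  117 123]
 [129 126 117  97  82  65  62  57  54  55  60  57  70  91  96 103 111 117
  121 116]
 [126 127 110  87  81  77  72  66  68  63  62  65  80  92  99 104 113 117
  118 119]
 [126 120 105  85  82  87  79  83  74  74  72  69  74  80  93 111 115 119
  115 117]
 [108  95  88  83  84  81  83  85  82  75  75  72  77  87 109 114 113 115
  121 117]
 [ 92  84  84  85  89  86  89  79  75  76  74  84  97 107 113 113 113 119
  118 116]]
```

Request:
jog_arm:
  plan:
    - [[0.9,0.2,2.5,0,0],[0.9,0.2,2.7,0,0],[0.9,0,2.7,1,0],[0.9,0,2.2,2,0],[0.9,0,0.5,2,0],[0.9,0,0,0,0],[0.9,0,0,0,0]]

```text
clock: 25.9
tcp_pos: [0.6455, 0.0427, 0.1355]
tcp_rot: [-2.152, -2.286, 0.002]
force: [0.2, -0.1, 0.0]
gripper_width: 0.9
grasp_force: 0.0
```

```bash
python3 -c "
from h import *
go((.650,.0375,.029),.0582+np.pi/2)"
```

```text
t 25.9 tcp [0.6455 0.0427 0.1355] yaw 1.631 F [ 0.2 -0.1  0. ] w 0.9 j6 -0.13
delta cm [-0.55  0.44 10.65] roll 0.002
```

Request:
jog_arm:
  plan:
    - [[0.9,-0.55,0.44,0,0],[0.9,0,0,2.5,0],[0.9,0,0,2.5,0],[0.9,0,0,2.5,0],[0.9,0,0,2,0],[0.9,0,0,1,0],[0.7,0,0,0.1,0],[0.6,0,0,0,0],[0.55,0,0,0,0],[0.55,0,0,0,0]]

```text
clock: 26.9
tcp_pos: [0.6525, 0.036, 0.032]
tcp_rot: [2.153, 2.284, 0.003]
force: [1.6, -0.3, -0.3]
gripper_width: 0.598
grasp_force: 0.0
```

```bash
python3 -c "
from h import *
go((.650,.0375,.029),.0582+np.pi/2)"
```

```text
t 26.9 tcp [0.6525 0.036  0.032 ] yaw 1.63 F [ 1.6 -0.3 -0.3] w 0.598 j6 -0.14
delta cm [ 0.17 -0.25  0.3 ] roll 0.001
```

Request:
jog_arm:
  plan:
    - [[0.55,0.15,-0.2,0.1,0],[0.55,0,0,0,0],[0.55,0,0,0,0]]

```text
clock: 27.2
tcp_pos: [0.6491, 0.0375, 0.0295]
tcp_rot: [2.155, 2.286, -0.0]
force: [0.1, -0.1, -1.2]
gripper_width: 0.547
grasp_force: 0.0
```

Request:
jog_arm:
  plan:
    - [[0.3,0,0,0,0],[0.2,0,0,0,0],[0.2,0,0,0,0],[0.2,0,0,0,0],[0.2,0,0,0,0]]

```text
clock: 27.7
tcp_pos: [0.6494, 0.0374, 0.0294]
tcp_rot: [2.155, 2.286, 0.0]
force: [1.2, 1.1, -0.5]
gripper_width: 0.439
grasp_force: 30.0
```

Request:
jog_arm:
  plan:
    - [[0.2,0,0,0,0]]

```text
clock: 27.8
tcp_pos: [0.6493, 0.0374, 0.0294]
tcp_rot: [2.155, 2.286, 0.0]
force: [0.4, 0.8, -0.4]
gripper_width: 0.435
grasp_force: 30.0
```

```bash
python3 -c "
from h import *
go((.5257,.309,.155),.0582+np.pi/2)"
```

```text
t 27.8 tcp [0.6493 0.0374 0.0294] yaw 1.63 F [ 0.4  0.8 -0.4] w 0.435 j6 -0.13
delta cm [ 27.84 -10.74 -12.57] roll 0.001
```

Request:
jog_arm:
  plan:
    - [[0.2,0,0,-1,0],[0.2,0,0,-3,0],[0.2,0,0,-4,0],[0.2,0,0,-4,0],[0.2,2,-0.8,-1.5,0],[0.2,3,-1.2,0,0],[0.2,3,-1.2,0,0],[0.2,3,-1.2,0,0],[0.2,3,-1.2,0,0],[0.2,3,-1.2,0,0]]

```text
clock: 28.8
tcp_pos: [0.5687, 0.2053, 0.1632]
tcp_rot: [-2.153, -2.285, 0.003]
force: [0.4, 0.2, -1.2]
gripper_width: 0.436
grasp_force: 30.0
```

Request:
jog_arm:
  plan:
    - [[0.2,3,-1.2,0,0],[0.2,3,-1.2,0,0],[0.2,3,-1.2,0,0],[0.2,1.5,-0.4,0,0],[0.2,0,0,0,0],[0.2,0,0,0,0]]

```text
clock: 29.4
tcp_pos: [0.525, 0.3052, 0.1639]
tcp_rot: [2.154, 2.286, -0.002]
force: [0.1, -0.0, -0.2]
gripper_width: 0.437
grasp_force: 30.0
```

```bash
python3 - <<'E'
from h import *
go((.5257,.309,.135),.0582+np.pi/2)
E
```

```text
t 29.4 tcp [0.525  0.3052 0.1639] yaw 1.631 F [ 0.1 -0.  -0.2] w 0.437 j6 0.33
delta cm [0.38 0.1  2.89] roll 0.002
```

Request:
jog_arm:
  plan:
    - [[0.2,0.35,0.1,1,0],[0.2,0,0,1.5,0],[0.2,0,0,0.3,0],[0.2,0,0,0,0],[0.2,0,0,0,0]]

```text
clock: 29.9
tcp_pos: [0.5261, 0.3087, 0.136]
tcp_rot: [-2.156, -2.285, 0.001]
force: [-0.5, 0.5, -0.9]
gripper_width: 0.437
grasp_force: 30.0
```

```bash
python3 - <<'E'
from h import *
go((.5257,.309,.135),.0582+np.pi/2)
p=arm.get_state()["tcp_pos"]; print("spool bottom/top px",w2px("side",[p[0],p[1],p[2]-.029]),w2px("side",[p[0],p[1],p[2]+.021]), "tip",w2px("side",[.5257,.309,.094]),"foot",w2px("side",[.5257,.309,.012]))
s=arm.grab_frame("side")[:,:,::-1].copy(); t=arm.grab_frame("top")[:,:,::-1].copy()
cv2.imwrite("pics/s8.png",s)
cv2.imwrite("pics/p6.png",np.hstack([tile(s,255,235,50,60,8),tile(t,190,165,40,60,8)]))
E
```

```text
t 29.9 tcp [0.5261 0.3087 0.136 ] yaw 1.629 F [-0.5  0.5 -0.9] w 0.437 j6 0.33
delta cm [ 0.04 -0.04  0.1 ] roll 0.0
spool bottom/top px [284.38520497 267.27001885] [283.07006679 255.20598725] tip [284.84625185 270.43053562] foot [286.81922845 288.57514171]
```

View pics/p6.png

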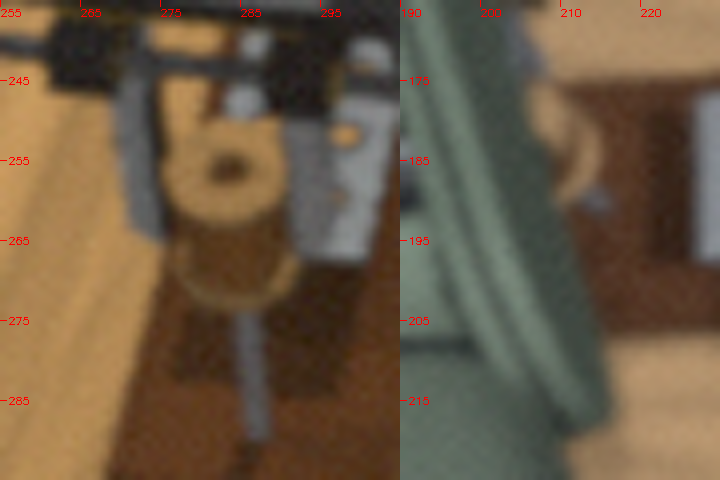

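The spool bore is at side (283.0,255.5) and predicted at (283.1,255.2). The spindle foot is at (286.8,289.4). They are aligned, so I lower gently.

Request:
jog_arm:
  plan:
    - [[0.2,0,0,0.5,0],[0.2,0,0,0.5,0],[0.2,0,0,0.5,0],[0.2,0,0,0.5,0],[0.2,0,0,0.5,0],[0.2,0,0,0,0]]

```text
clock: 30.6
tcp_pos: [0.5252, 0.3088, 0.1101]
tcp_rot: [-2.154, -2.285, 0.003]
force: [0.7, 0.5, -0.8]
gripper_width: 0.433
grasp_force: 30.0
```

Request:
jog_arm:
  plan:
    - [[0.2,0,0,1,0],[0.2,0,0,1,0],[0.2,0,0,1,0],[0.2,0,0,1,0],[0.2,0,0,1,0],[0.2,0,0,0.9,0],[0.2,0,0,0.4,0],[0.2,0,0,0.2,0],[0.2,0,0,0,0],[0.2,0,0,0,0]]

```text
clock: 31.6
tcp_pos: [0.5265, 0.3093, 0.0468]
tcp_rot: [2.155, 2.286, 0.001]
force: [-0.1, 0.5, -0.7]
gripper_width: 0.435
grasp_force: 30.0
```

Request:
jog_arm:
  plan:
    - [[0.2,0,0,0.2,0],[0.2,0,0,0.2,0],[0.2,0,0,0.1,0],[0.2,0,0,0,0],[0.2,0,0,0,0]]

```text
clock: 32.1
tcp_pos: [0.526, 0.3091, 0.0413]
tcp_rot: [2.155, 2.286, 0.0]
force: [-0.3, -0.3, -0.5]
gripper_width: 0.44
grasp_force: 30.0
```

Request:
jog_arm:
  plan:
    - [[0.45,0,0,0,0],[0.5,0,0,0,0],[0.6,0,0,0,0],[0.65,0,0,0,0],[0.65,0,0,0,0],[0.65,0,0,-1,0],[0.65,0,0,-3,0],[0.65,0,0,-4,0],[0.65,0,0,-4,0],[0.65,0,0,-4,0]]

```text
clock: 33.1
tcp_pos: [0.5259, 0.3091, 0.2037]
tcp_rot: [2.155, 2.286, 0.001]
force: [1.0, -0.4, 0.7]
gripper_width: 0.653
grasp_force: 0.0
```

Request:
jog_arm:
  plan:
    - [[0.65,-2,-2,-1,0],[0.65,-3,-4,0,0],[0.65,-3,-4,0,0],[0.65,-3,-4,0,0],[0.65,-3,-3,0,0],[0.65,0,0,0,0],[0.65,0,0,0,0]]

```text
clock: 33.8
tcp_pos: [0.3648, 0.1592, 0.2124]
tcp_rot: [2.155, 2.284, 0.004]
force: [0.7, -0.1, 0.2]
gripper_width: 0.646
grasp_force: 0.0
```

```bash
python3 - <<'E'
from h import *
go((.5,.3,.2))
f=arm.grab_frame("side")[:,:,::-1]; cv2.imwrite("pics/s9.png",f)
print("expect bore",w2px("side",loc((.5257,.309,0),0,0,.062)).round(1))
hsv=cv2.cvtColor(f,cv2.COLOR_BGR2HSV)
for v in range(226,296,2): print(v,"".join("#" if p[1]<60 else ("o" if p[2]>130 else ".") for p in hsv[v,265:315]))
E
```

```text
t 33.8 tcp [0.3648 0.1592 0.2124] yaw 1.628 F [ 0.7 -0.1  0.2] w 0.646 j6 0.14
delta cm [13.28 14.3   1.29] roll None
expect bore [285.6 277.7]
226 oooooooooooooooooooooooooooooooooooooooooooooooooo
228 oooooooooooooooooooooooooooooooooooooooooooooooooo
230 oooooooooooooooooooooooo#######ooooooooooooooooooo
232 ooooooooooooooooooooooo####################ooooooo
234 oooooooooooooooooooo.o#####.###############ooooooo
236 oooooooooooooooooo...#####ooo######ooo.####ooooooo
238 oooooooooooooooooo...######################.......
240 ooooooooooooooooo...######################........
242 ooooooooooooooooo...####ooo###############........
244 oooooooooooooooo...#####..#######.ooo####.........
246 oooooooooooooooo..#######################.........
248 ooooooooooooooo...######################..........
250 ooooooooooooooo..####.ooo########.######..........
252 oooooooooooooo...##############.ooo####..........o
254 oooooooooooooo...######################..........o
256 ooooooooooooo...######################...........o
258 oooooooooooo...#####ooo#######.o######..........oo
260 oooooooooooo...##
[... 268 characters left out ...]
........####........................oooo
272 ooooooooo..........###.......................ooooo
274 oooooooo........ooo.##ooooo..................ooooo
276 oooooooo......oooooo##oooooo.................ooooo
278 ooooooo......oooooo.##..ooooo...............oooooo
280 ooooooo.......ooooo...oooooo................oooooo
282 oooooo.........ooo..ooooooo................ooooooo
284 ooooo..............oooo....................ooooooo
286 ooooo.....................................oooooooo
288 oooo..........oo..........................oooooooo
290 oooo......................................oooooooo
292 ooo......................................ooooooooo
294 ooo......................................ooooooooo
```

```bash
python3 -c "
from station import arm
print(arm.sign_off())"
```

```text
the job is handed in; nothing more can be done
None
```

I handed the job in at about 34 s: the plate lies button side up on the pad, about 3 mm off centre, and the spool is fully down on the spindle; but while I was turning the plate over it slipped from the grip once and stood on its end on the table, leaning on the riser (middle about 64 mm up), until I regripped it, and I did not see how fast it fell; sign-off returned no verdict.

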